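# Clamp a carved blank with the lever-released jaw

## Robot

A 7-joint arm with a two-finger parallel gripper is mounted at the origin on the work surface. World frame = base frame: x ahead of the robot, y to its left, z up, the work surface at z = 0. Lengths are in m, angles in rad, forces in N, time in s.
With the tool pointing down it reaches from about 0.425 to 0.925 m from the base axis. Payload 6.8 kg.
Tool frame: the origin (TCP) lies between the finger pads; the fingertips stand 14 mm ahead of it and the grasp point (between the pads) lies 5 mm behind it; z points along the fingers, x is the direction in which the jaws open and shut, and the axes are right-handed (so a half turn about z gives the same grasp; the last joint's range is limited). The gripper opens to 88 mm and grips with 3 to 60 N. Pads are 20 mm wide; open, the fingers measure 115 mm over their backs; the gripper's body (75 mm by 178 mm) begins 61 mm behind the grasp point.
Start: joints at [1.145, 0.477, 0.022, 1.555, -0.011, 1.109, -0.083], TCP at [0.211, -0.641, 0.237] pointing down, gripper open.
Joint ranges: [-2.96, 2.96], [-0.34, 2.1], [-1.41, 1.46], [0.24, 2.44], [-1.37, 4.51], [0.17, 1.92], [-2.96, 2.96]. Speed limits (rad/s): [2.39, 2.39, 3.14, 3.14, 3.14, 3.14, 3.14].

## Interface

Orientations are given as a 3x3 rotation matrix whose columns are the frame's x, y, z axes.
In Python, from bench import telemetry, imaging, r, boxes_of, trace, place_of gives the robot as it stands.
- The arm moves only by the shell command python3 -m jog 'ROWS' [FORCE]. ROWS is JSON, a list that holds one entry, the list of rows, each a list of 7 numbers: the closure in counts, from 0 (fully open) to 255 (shut), then the shift along the tool's x, y, z in m, then the turn, a rotation vector about the tool's x, y, z in rad. A call has 1 to 12 rows; each row shifts and turns the commanded pose from where the row before left it, along the tool's axes as they then stand; what a row does not reach is not made up. A row lasts 1/12 s, in which the tool goes at most 41.7 mm and 7.16 degrees, less where a joint would pass 70% of its speed; a pose out of reach is approached as far as the arm can. A call with a gripper value outside its range is refused whole. The fingers move at their own pace and stop on an object; FORCE is the grip in N (left out, the last holds). Time passes only in rows, so rows that do not move let the fingers close. It gives the time, the measured TCP pose, the force and the opening at its end, in the units of the state.
- telemetry.get_state(): the state, without advancing time (a new reading comes with each control period).
- imaging.get_image(name): name is "side" or "top"; returns a dict with "color" (480x640x3 uint8, blue, green, red), "fx", "fy", "cx", "cy" (pixels), "R" (3x3) and "t" (3): a world point X has camera coordinates R X + t. Camera axes: x right, y down, z forward; pixel columns grow to the right and rows downward; lengths in m; the calibration is good to about 2 mm. A picture is of the moment at which its call begins. There is no depth.
- r.sign_off(): hands the job in, once; it reports no verdict.
Trained networks look in the newest picture that a camera, given by its name, has taken for a name from the list of things; names that differ only in an ending like _2 or _b are one class to them, and where a whole thing is asked for, a point or a joint stands for the part that bears it (a point fixed in the world has none). Each returns a list of dicts, best first, with "confidence" (0 to 1); they miss things now and then, are a little off and sometimes report something else, mostly with a low value. They report only what shows in the picture. A call takes as long as a camera call. They do not tell look-alikes from the thing itself.
- boxes_of(camera, name): "point" ([row, column] in pixels, amid what is visible of it).
- trace(camera, name): "mask" (480x640 bool, what is visible of it) and "point" ([row, column] in pixels, amid what is visible of it).
- place_of(camera, name): "point" ([row, column] in pixels: a listed point, or the origin of a listed thing).
The state is a dict: "t": time; "joint_positions": joint angles; "joint_vel": joint speeds; "joint_torque": joint torques, N m; "tool_pos": TCP position; "tcp_rot": TCP orientation; "contact_force": force on the tool from outside, world axes, zero at the start; "ft_torque": the same for the moment, N m; "opening": opening from 0.0 (shut) to 1.0 (fully open).
Only numpy, scipy, OpenCV 4.12 (cv2) and the standard library are available. Lean on these libraries where they do the work, as an engineer would, in place of code of your own. Each camera call takes 0.05 s, during which the arm holds its last target. There are 200 camera calls.

## Task

Clamp the carved wooden blank on the clamping board: squeeze the jaw's release lever against its wooden post, keep it squeezed while you slide the jaw up so that its spring pad pushes the blank against the cleat and is itself pressed in to about three quarters of its stroke, then let go so that the lever's tooth drops fully into a notch and the blank stays held under the spring. Be gentle: never run the pad to the end of its stroke against the blank, and leave the mallet, tin and gouge alone.

Things in the scene. Friction and masses are not known exactly. Their poses are not given: they have to be found in the camera images.
- board: Clamping board screwed to the bench: wood 160 x 540 x 22 mm with a steel bed plate on top (bed top 34 mm above the bench). Origin: centre of its underside; y runs along it. A toothed bar lies beside the plate on its +x side, notches 10 mm apart. On release the spring pushes the jaw back by up to 15 mm until the lever's tooth drops into a notch.
- jaw: Sliding jaw, a dark steel shoe 74 x 61 x 22 mm. Origin on the bed plate's top, on the board's centre line; z up, +y along the board towards blank and cleat (the way to clamp), +x to the lever's side. Slides up to 245 mm with little friction but 2 N of drag per cm/s, only while the lever is squeezed: else stopped after 10 to 45 mm by the first tooth of the bar.
- pad_rest (a point): Point fixed to the jaw, 51 mm ahead of its origin (+y): the middle of the sprung wooden pad's face (64 wide, 24 mm high) when the pad is out. The pad yields back up to 24 mm: 4 N at first, 0.35 N more per mm, 12.4 N at the end, where it stops hard. Let go with the jaw at rest and the pad 15 to 21 mm in (9.3 to 11.3 N).
- handle (a point): Where to grasp, from above, closing along the jaw's x: 75 mm above the bed plate, 20 mm behind the jaw's origin, midway between post and squeezed lever. Upright wooden post (12 thick, 30 mm wide along y, top 96 mm above the bed) on the -x side, outer face 20.5 mm from here. Lever on the +x side. Over both: 56 mm at rest, 41 mm squeezed. Axes as the jaw's.
- lever_top (a point): Top end of the steel release lever (plate 6 mm thick, 26 mm wide along y), 98 mm above the bed plate. It leans out to +x at rest and stands upright, 26 mm from the post's inner face, when squeezed home. At the handle's height it needs 9 N to start and 13 N to be held home.
- lever (a joint): Angle of the release lever in rad: 0 at rest, its tooth fully down in a notch; 0.2 squeezed home against its stop; the tooth clears the bar above about 0.17. It springs back by itself. If it stays above 0.05 when let go, its tooth rests on top of a tooth of the bar.
- blank: Carved wooden blank to be clamped, 70 x 60 x 26 mm, low rosette on top, about 0.12 kg, loose on the bed plate ahead of the jaw. Origin: centre of its underside; its y (60 mm) lies about along the board. Beyond it (+y of the jaw) a wooden cleat, 100 x 30 x 32 mm, is screwed across the bed; the gap between them is not known, 4 to 100 mm.
- mallet: Wooden carver's mallet lying on the bench, 220 mm long, head 72 mm thick. Origin on the bench under its handle. To be left alone.
- tin: Open steel tin, 84 mm wide, 100 mm high, standing on the bench. Origin: centre of its underside. To be left alone.
- gouge: Gouge with a wooden handle lying on the bench, 220 mm long, 24 mm thick. Origin under its middle. To be left alone.
There are look-alikes about, which are no part of the job. Of the things that look like the blank, the smallest one is meant.

How it is judged:
On the way, in this order (a step that is already met when the one before it is completed fails the run):
1. the release lever is squeezed home (value of joint lever above 0.15 rad), for 0.1 s.
2. with the lever still squeezed, the jaw's pad presses the blank against the cleat (value of joint lever above 0.15 rad and contact force between jaw and blank above 4 N), for 0.1 s.
At the end, for the whole second after the job is handed in: The lever is let go with its tooth fully down in a notch (lever below 0.04 rad), the blank lies flat and still, pressed by the jaw's spring pad with 3 to 14 N, and the jaw is at rest (value of joint lever below 0.04 rad and contact force between jaw and blank between 3 and 14 N and linear speed of each of blank, jaw below 0.01 m/s and angle between blank's own z axis and vertical below 0.1 rad); the robot touches nothing.
It fails at once if the jaw presses the blank with more than 16 N (pad run to the end of its stroke) (contact force between jaw and blank above 16 N).
It fails at once if mallet, tin or gouge moved by more than 20 mm (distance of any of mallet, tin, gouge from where it was at the start of the episode above 0.02 m).
It also fails if it takes over 58 s, if anything falls off the work surface, if the arm or the gripper's body presses on something with over 40 N, if the wrist force passes 120 N, or if a joint passes its speed limit or range.

## Working session

There is one attempt and no reset: what is moved stays moved. The work goes in short steps, Python scripts to look and compute and a shell command to move; the robot and the scene stay as the last step left them, time stands still between calls to the robot, and variables do not carry over. Pictures are saved under pics/ and viewed, about 8 in all and at most 12, crops included, and the job is handed in when it is done.

```bash
mkdir -p pics; ls; cat > h.py <<'E'
from bench import telemetry, imaging, r, boxes_of, trace, place_of
import numpy as np, cv2
def shot(c,f=None):
    im=imaging.get_image(c)
    if f: cv2.imwrite('pics/'+f,im['color'])
    return im
def ray(im,p):
    R=np.array(im['R']);t=np.array(im['t'])
    d=R.T@np.array([(p[1]-im['cx'])/im['fx'],(p[0]-im['cy'])/im['fy'],1]); return -R.T@t,d
def at_z(im,p,z):
    o,d=ray(im,p); return o+d*(z-o[2])/d[2]
def proj(im,X):
    c=np.array(im['R'])@np.array(X)+np.array(im['t']); return [im['cy']+im['fy']*c[1]/c[2], im['cx']+im['fx']*c[0]/c[2]]
def tri(a,pa,b,pb):
    o,d=ray(a,pa);q,e=ray(b,pb)
    s=np.linalg.lstsq(np.c_[d,-e],q-o,rcond=None)[0]
    A=o+d*s[0];B=q+e*s[1]; return (A+B)/2,np.linalg.norm(A-B)
E
python3 - <<'E'
from h import *
np.set_printoptions(precision=4,suppress=True)
st=telemetry.get_state(); print({k:np.round(v,4).tolist() for k,v in st.items()})
Z=dict(board=0,jaw=.034,pad_rest=.046,handle=.109,lever_top=.132,blank=.034,mallet=0,tin=0,gouge=0)
for c in('top','side'):
    im=shot(c,c+'0.png')
    for n in Z:
        for d in place_of(c,n)[:4]:
            print(c,n,round(d['confidence'],2),np.round(d['point'],1),at_z(im,d['point'],Z[n]))
E
```

```text
pics
{'t': 0.0, 'joint_positions': [1.1449, 0.4778, 0.0224, 1.5564, -0.0115, 1.1093, -0.0831], 'joint_vel': [0.0007, 0.0004, 0.0001, 0.0019, 0.0004, 0.0006, 0.0007], 'joint_torque': [0.0014, -58.284, 1.5352, -27.2605, -0.0543, 0.017, 0.0002], 'tool_pos': [0.2107, -0.6407, 0.2357], 'tcp_rot': [[0.3125, -0.9499, -0.0007], [-0.9499, -0.3125, 0.0017], [-0.0018, 0.0002, -1.0]], 'contact_force': [0.0948, -0.2563, 0.4719], 'ft_torque': [0.0297, -0.0208, 0.0213], 'opening': 0.9961}
top board 0.96 [273.9 364.8] [ 0.5048 -0.0103  0.    ]
top jaw 0.87 [295.9 436.8] [ 0.4482 -0.1794  0.034 ]
top pad_rest 0.83 [282.1 418.3] [ 0.4811 -0.1336  0.046 ]
top handle 0.9 [296.  457.7] [ 0.446  -0.2083  0.109 ]
top lever_top 0.74 [282.8 461.2] [ 0.4745 -0.2108  0.132 ]
top blank 0.89 [206.6 375.7] [ 0.6683 -0.0373  0.034 ]
top blank 0.64 [286.7 418.5] [ 0.4706 -0.1361  0.034 ]
top blank 0.63 [272.2 363.9] [ 0.5066 -0.005   0.034 ]
top blank 0.6 [344.4 318.9] [0.3358 0.1052 0.034 ]
top mallet 0.66 [167.9 315.5] [0.7777 0.1107 0.    ]
top tin 0.84 [175.6 470.1] [ 0.7545 -0.2849  0.    ]
top gouge 0.75 [272.7 168.5] [0.5116 0.4786 0.    ]
side board 0.85 [258.1 342.6] [0.4993 0.0062 0.    ]
side jaw 0.62 [202.4 362.4] [ 0.4584 -0.191   0.034 ]
side pad_rest 0.94 [210.6 359.7] [ 0.4645 -0.1295  0.046 ]
side handle 0.75 [171.3 367.8] [ 0.4478 -0.2182  0.109 ]
side lever_top 0.5 [163.4 355.4] [ 0.4794 -0.214   0.132 ]
side blank 0.87 [243.4 267.3] [0.6698 0.008  0.034 ]
side blank 0.82 [248.  335.8] [0.5143 0.0157 0.034 ]
side blank 0.63 [289.8 420.2] [0.3404 0.147  0.034 ]
side blank 0.26 [195.3 256.7] [ 0.7373 -0.2118  0.034 ]
side mallet 0.68 [285.8 215.2] [0.7638 0.1234 0.    ]
side tin 0.79 [194.2 256.3] [ 0.7544 -0.2784  0.    ]
side gouge 0.84 [450.2 323.8] [0.5042 0.4822 0.    ]
```

View pics/top0.png

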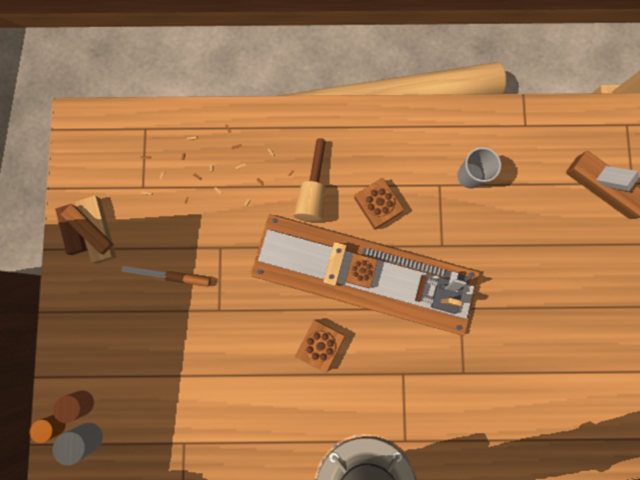

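View pics/side0.png

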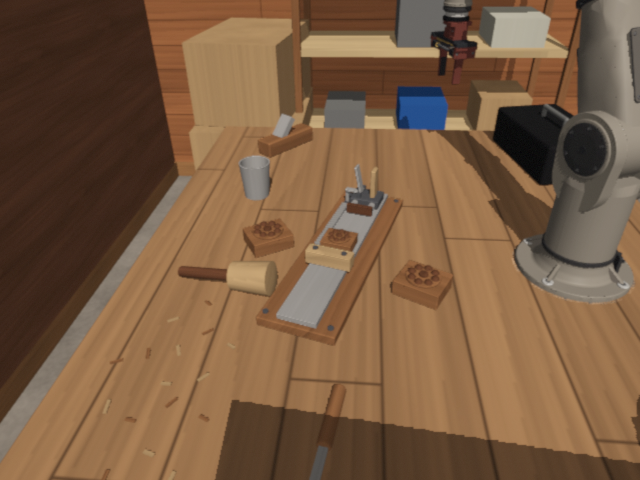

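Both views show three blank look-alikes: top px (row, col) [270,363], on the board between the jaw and the cleat, and the bigger ones at [202,380] and [346,322] on the bench. I choose the one on the board, which is the smallest. The jaw is at about [293,448], the cleat at [264,336]. Next I take a close crop and measure.

```bash
python3 - <<'E'
from h import *
np.set_printoptions(precision=4,suppress=True)
a=shot('top');b=shot('side')
for n in('jaw','pad_rest','handle','lever_top','blank'):
    A=place_of('top',n);B=place_of('side',n)
    if n=='blank':
        A=[d for d in A if abs(d['point'][1]-364)<12];B=[d for d in B if abs(d['point'][1]-337)<12]
    X,e=tri(a,A[0]['point'],b,B[0]['point']); print(n,X,round(e,4))
# board axis
m=trace('top','board')[0]['mask'].astype(np.uint8)
c=max(cv2.findContours(m,0,1)[0],key=cv2.contourArea)[:,0]
P=np.array([at_z(a,[v,u],.022)[:2] for u,v in c],np.float32)
rc=cv2.minAreaRect(P);print('board rect',rc)
for d in trace('top','blank'):
    c=max(cv2.findContours(d['mask'].astype(np.uint8),0,1)[0],key=cv2.contourArea)[:,0]
    P=np.array([at_z(a,[v,u],.06)[:2] for u,v in c],np.float32)
    print('blank',d['confidence'],d['point'],cv2.minAreaRect(P))
t=cv2.resize(a['color'][200:350,250:500],None,fx=3.2,fy=3.2,interpolation=2)[:, :800]
s=cv2.resize(b['color'][150:280,290:420],None,fx=4.6,fy=4.6,interpolation=2)
cv2.imwrite('pics/ct.png',t);cv2.imwrite('pics/cs.png',s)
E
```

```text
jaw [ 0.4506 -0.1834  0.0272] 0.0186
pad_rest [ 0.4646 -0.1344  0.046 ] 0.0015
handle [ 0.4446 -0.199   0.1077] 0.0034
lever_top [ 0.4737 -0.2036  0.1389] 0.0088
blank [ 0.5962 -0.028   0.0321] 0.1553
board rect ((0.5042325854301453, -0.008716821670532227), (0.5387408137321472, 0.1611679047346115), 73.9771957397461)
blank 0.85 [206.3, 377.1] ((0.6718377470970154, -0.04029329866170883), (0.10042242705821991, 0.08753654360771179), 31.87448501586914)
blank 0.79 [270.0, 364.3] ((0.509171724319458, 0.002528589218854904), (0.06152172386646271, 0.07188430428504944), 74.5525131225586)
blank 0.65 [348.0, 317.9] ((0.3346985876560211, 0.10250027477741241), (0.08263469487428665, 0.09943639487028122), 62.80904006958008)
```

View pics/ct.png

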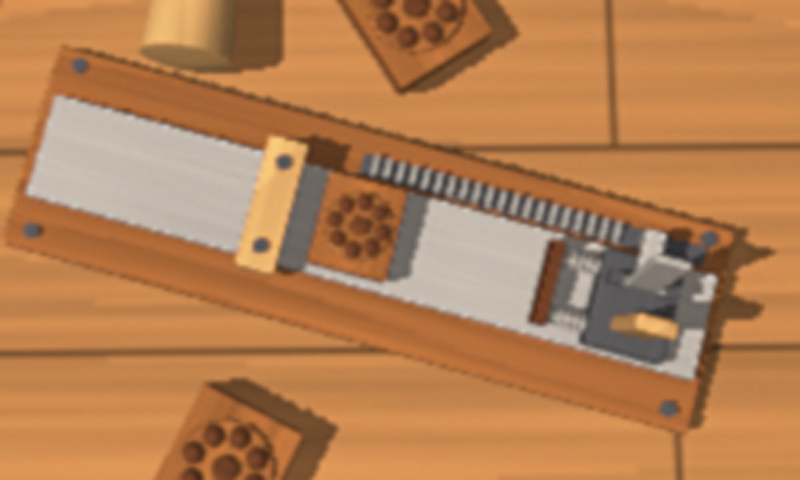

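View pics/cs.png

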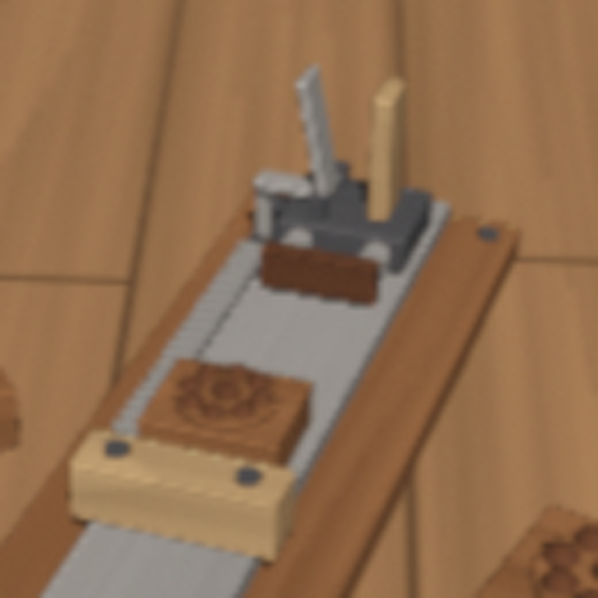

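The crops confirm the choice: the blank sits on the bed at crop px (360,225), with the cleat at (272,205) and a small gap between them. The lever leans out at (660,260) and the post is at (645,323). Next I work out the lateral position, the cleat gap and the first move.

```bash
python3 - <<'E'
from h import *
np.set_printoptions(precision=4,suppress=True)
a=shot('top');b=shot('side')
c0=np.array([.5045,-.009]);th=np.radians(73.98);d=np.array([np.cos(th),np.sin(th)]);x=np.array([d[1],-d[0]])
sl=lambda X:np.array([(X[:2]-c0)@d,(X[:2]-c0)@x])*1000
T=lambda u,v:(200+v/3.2,250+u/3.2); S=lambda u,v:(150+v/4.6,290+u/4.6)
for n,u,v,z in(('post l',612,323,.13),('post r',677,328,.13),('cleat front mid',289,210,.066),('blank front top',395,235,.06),('blank rear top',322,215,.06),('pad face top',537,280,.058)):
    print(n,sl(at_z(a,T(u,v),z)))
for n,u,v,z in(('side post top',389,88,.13),('lever top',311,70,.132)): print(n,sl(at_z(b,S(u,v),z)))
for n in('handle','lever_top','pad_rest','jaw'):
    for cam,im in(('top',a),('side',b)):
        z={'handle':.109,'lever_top':.132,'pad_rest':.046,'jaw':.034}[n]
        print(n,cam,[sl(at_z(im,q['point'],z)) for q in place_of(cam,n)[:1]])
E
```

```text
post l [-169.6594  -23.6126]
post r [-213.6414  -14.905 ]
cleat front mid [64.2454 -2.0143]
blank front top [-16.2945   1.7305]
blank rear top [39.5992  1.5395]
pad face top [-125.9676   -2.0604]
side post top [-192.4151  -20.1646]
lever top [-195.8179   24.2089]
handle top [array([-197.2443,   -8.5821])]
handle side [array([-220.16  ,    0.3021])]
lever_top top [array([-202.5837,   26.4697])]
lever_top side [array([-202.7707,   32.3781])]
pad_rest top [array([-125.6284,   -1.6461])]
pad_rest side [array([-119.6456,   -0.5095])]
jaw top [array([-188.6156,   -9.4733])]
jaw side [array([-183.3755,    2.8037])]
```

```bash
python3 -m jog '[[[0,0,0,0,0,0,-0.1217],[0,0,0,0,0,0,-0.1217],[0,0,0,0,0,0,-0.1217],[0,0,0,0,0,0,-0.1217],[0,0,0,0,0,0,-0.1217],[0,0,0,0,0,0,-0.1217],[0,0,0,0,0,0,-0.1217],[0,0,0,0,0,0,-0.1217],[0,0,-0.02,0,0,0,0],[0,0.01,-0.03,0,0,0,0],[0,0.01,-0.03,0,0,0,0],[0,0.01,-0.03,0,0,0,0]]]' 35; python3 -m jog '[[[0,0.01,-0.03,0,0,0,0],[0,0.01,-0.03,0,0,0,0],[0,0.01,-0.03,0,0,0,0],[0,0.01,-0.03,0,0,0,0],[0,0.01,-0.03,0,0,0,0],[0,0.01,-0.03,0,0,0,0],[0,0.01,-0.03,0,0,0,0],[0,0.01,-0.03,0,0,0,0],[0,0,-0.03,0,0,0,0],[0,0,-0.03,0,0,0,0],[0,0,0,0,0,0,0],[0,0,0,0,0,0,0]]]'
```

```text
t: 3.2
tool_pos: [0.2703, -0.5428, 0.2366]
tcp_rot: [[0.961, -0.277, 0.0], [-0.277, -0.961, -0.0], [0.0, 0.0, -1.0]]
contact_force: [0.6, -0.2, 0.0]
opening: 1.001
t: 4.2
tool_pos: [0.4305, -0.276, 0.237]
tcp_rot: [[0.962, -0.272, 0.001], [-0.272, -0.962, -0.0], [0.001, 0.0, -1.0]]
contact_force: [-0.1, -1.2, 0.1]
opening: 1.0
```

```bash
cat >> h.py <<'E'
c0=np.array([.5045,-.009]);th=np.radians(73.98);d=np.array([np.cos(th),np.sin(th)]);x=np.array([d[1],-d[0]])
def rep():
    s=telemetry.get_state();p=np.array(s['tool_pos']);f=np.array(s['contact_force']);R=np.array(s['tcp_rot'])
    print('t %.2f s %.1f lat %.1f z %.1f | F along %.2f lat %.2f z %.2f | open %.1f mm'%(s['t'],(p[:2]-c0)@d*1e3,(p[:2]-c0)@x*1e3,p[2]*1e3,f[:2]@d,f[:2]@x,f[2],s['opening']*88),'yaw',np.degrees(np.arctan2(R[1,0],R[0,0])).round(2),'zax',R[:,2].round(3))
E
python3 -c "
from h import *
rep()"
```

```text
t 4.20 s -277.0 lat 2.5 z 237.0 | F along -1.17 lat 0.21 z 0.08 | open 88.0 mm yaw -15.8 zax [ 0.001 -0.    -1.   ]
```

```bash
python3 -m jog '[[[0,0,-0.026,0,0,0,0],[0,0,-0.026,0,0,0,0],[0,0,-0.026,0.01,0,0,0],[0,0,0,0.02,0,0,0],[0,0,0,0.02,0,0,0],[0,0,0,0.02,0,0,0],[0,0,0,0,0,0,0],[0,0,0,0,0,0,0]]]'; python3 - <<'E'
from h import *
rep()
a=shot('top');b=shot('side')
t=cv2.resize(a['color'][240:340,400:520],(480,400),interpolation=2)
s=cv2.resize(b['color'][100:240,310:430],(343,400),interpolation=2)
cv2.imwrite('pics/c1.png',np.hstack([t,s]))
E
```

```text
t: 4.87
tool_pos: [0.4504, -0.2035, 0.1662]
tcp_rot: [[0.961, -0.277, -0.002], [-0.277, -0.961, 0.001], [-0.002, 0.0, -1.0]]
contact_force: [0.6, -0.2, -0.1]
opening: 1.0
t 4.87 s -201.9 lat 1.7 z 166.2 | F along -0.01 lat 0.60 z -0.06 | open 88.0 mm yaw -16.11 zax [-0.002  0.001 -1.   ]
```

View pics/c1.png

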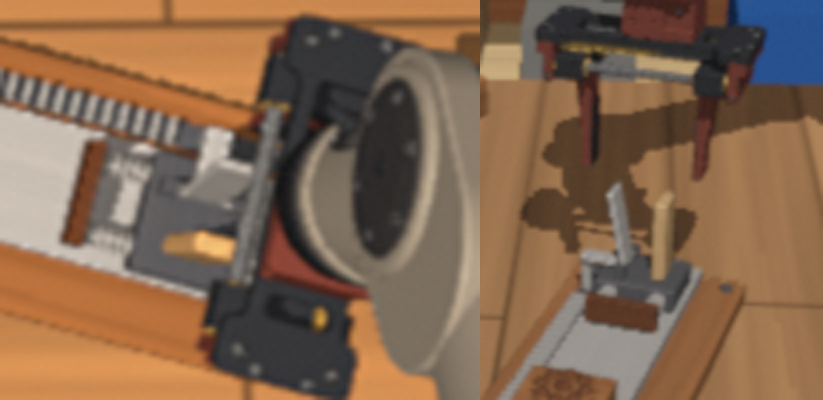

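The side crop shows the fingers at x 590 and 700, straddling the lever tip (615) and the post (664) with clearance on both sides. I descend.

```bash
python3 -m jog '[[[0,0.001,-0.002,0.015,0,0,0],[0,0,0,0.015,0,0,0],[0,0,0,0.012,0,0,0],[0,0,0,0.01,0,0,0],[0,0,0,0.01,0,0,0],[0,0,0,0,0,0,0],[0,0,0,0,0,0,0],[0,0,0,0,0,0,0]]]'; python3 - <<'E'
from h import *
rep()
a=shot('top');b=shot('side')
t=cv2.resize(a['color'][240:340,400:520],(480,400),interpolation=2)
s=cv2.resize(b['color'][130:220,320:410],(400,400),interpolation=2)
cv2.imwrite('pics/c2.png',s)
E
```

```text
t: 5.63
tool_pos: [0.4533, -0.201, 0.1053]
tcp_rot: [[0.961, -0.276, 0.001], [-0.276, -0.961, -0.0], [0.001, 0.0, -1.0]]
contact_force: [0.3, -1.2, 0.1]
opening: 1.0
t 5.63 s -198.7 lat 3.8 z 105.3 | F along -1.08 lat 0.63 z 0.10 | open 88.0 mm yaw -16.02 zax [ 0.001 -0.    -1.   ]
```

View pics/c2.png

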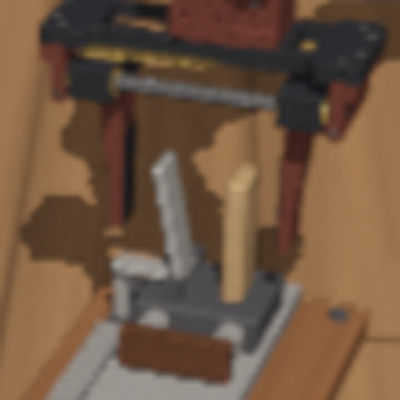

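```bash
python3 -m jog '[[[75,0,0,0,0,0,0],[75,0,0,0,0,0,0],[75,0,0,0,0,0,0],[90,-0.002,0,0,0,0,0],[105,-0.002,0,0,0,0,0],[120,-0.002,0,0,0,0,0],[130,-0.0015,0,0,0,0,0],[130,0,0,0,0,0,0],[130,0,0,0,0,0,0]]]' 35; python3 -c "
from h import *
rep()"
```

```text
t: 6.48
tool_pos: [0.448, -0.1994, 0.1061]
tcp_rot: [[0.961, -0.276, 0.005], [-0.276, -0.961, -0.001], [0.005, 0.0, -1.0]]
contact_force: [3.8, -1.0, 6.4]
opening: 0.494
t 6.48 s -198.6 lat -1.8 z 106.1 | F along 0.09 lat 3.96 z 6.45 | open 43.5 mm yaw -16.01 zax [ 0.005 -0.001 -1.   ]
```

```bash
python3 -m jog '[[[145,0,0,0,0,0,0],[170,0,0,0,0,0,0],[255,0,0,0,0,0,0],[255,0,0,0,0,0,0],[255,0,0,0,0,0,0],[255,0,0,0,0,0,0]]]' 35; python3 -c "
from h import *
rep()"
```

```text
t: 6.98
tool_pos: [0.4468, -0.199, 0.106]
tcp_rot: [[0.961, -0.276, 0.003], [-0.276, -0.961, -0.001], [0.003, 0.0, -1.0]]
contact_force: [0.7, -0.3, 10.5]
opening: 0.461
t 6.98 s -198.6 lat -3.0 z 106.0 | F along -0.05 lat 0.79 z 10.52 | open 40.6 mm yaw -16.02 zax [ 0.003 -0.001 -1.   ]
```

The opening is 40.6 mm, so the lever is squeezed home and the lateral force is balanced. I start the slide.

```bash
python3 -m jog '[[[255,0,-0.001,0,0,0,0],[255,0,-0.002,0,0,0,0],[255,0,-0.003,0,0,0,0],[255,0,-0.003,0,0,0,0],[255,0,-0.003,0,0,0,0],[255,0,-0.003,0,0,0,0],[255,0,-0.003,0,0,0,0],[255,0,-0.003,0,0,0,0],[255,0,-0.003,0,0,0,0],[255,0,-0.003,0,0,0,0],[255,0,-0.003,0,0,0,0]]]' 40; python3 - <<'E'
from h import *
rep()
shot('side');shot('top')
for c in('side','top'): print(c,[place_of(c,n)[:1] for n in('pad_rest','handle')])
rep()
E
```

```text
t: 7.9
tool_pos: [0.4545, -0.1725, 0.106]
tcp_rot: [[0.961, -0.277, 0.002], [-0.277, -0.961, -0.004], [0.003, 0.003, -1.0]]
contact_force: [-2.1, -7.8, 11.1]
opening: 0.464
t 7.90 s -171.0 lat -3.0 z 106.0 | F along -8.11 lat 0.14 z 11.12 | open 40.8 mm yaw -16.1 zax [ 0.002 -0.004 -1.   ]
side [[{'point': [214.3, 357.2], 'confidence': 0.62}], [{'point': [176.2, 364.9], 'confidence': 0.9}]]
top [[{'point': [283.7, 407.0], 'confidence': 0.93}], [{'point': [294.7, 443.2], 'confidence': 0.69}]]
t 8.20 s -168.8 lat -3.0 z 106.0 | F along 0.37 lat 1.17 z 10.56 | open 40.5 mm yaw -16.03 zax [ 0.003 -0.001 -1.   ]
```

```bash
python3 -m jog '[[[255,0,-0.003,0,0,0,0],[255,0,-0.003,0,0,0,0],[255,0,-0.003,0,0,0,0],[255,0,-0.003,0,0,0,0],[255,0,-0.003,0,0,0,0],[255,0,-0.003,0,0,0,0],[255,0,-0.003,0,0,0,0],[255,0,-0.003,0,0,0,0],[255,0,-0.003,0,0,0,0],[255,0,-0.003,0,0,0,0],[255,0,-0.003,0,0,0,0],[255,0,-0.003,0,0,0,0]]]'; python3 -m jog '[[[255,0,-0.003,0,0,0,0],[255,0,-0.003,0,0,0,0],[255,0,-0.003,0,0,0,0],[255,0,-0.003,0,0,0,0],[255,0,-0.003,0,0,0,0],[255,0,-0.003,0,0,0,0],[255,0,-0.003,0,0,0,0],[255,0,-0.003,0,0,0,0],[255,0,-0.003,0,0,0,0],[255,0,-0.002,0,0,0,0],[255,0,-0.001,0,0,0,0],[255,0,0,0,0,0,0]]]'; python3 - <<'E'
from h import *
rep()
b=shot('side');a=shot('top')
t=cv2.resize(a['color'][220:320,310:460],(600,400),interpolation=2)
cv2.imwrite('pics/c3.png',t)
rep()
E
```

```text
t: 9.2
tool_pos: [0.4644, -0.1378, 0.106]
tcp_rot: [[0.961, -0.277, 0.002], [-0.277, -0.961, -0.003], [0.003, 0.003, -1.0]]
contact_force: [-0.4, -7.3, 11.9]
opening: 0.455
t: 10.2
tool_pos: [0.4732, -0.1073, 0.106]
tcp_rot: [[0.961, -0.276, 0.003], [-0.276, -0.961, -0.001], [0.003, 0.001, -1.0]]
contact_force: [-0.5, -1.7, 11.0]
opening: 0.461
t 10.20 s -103.1 lat -2.9 z 106.0 | F along -1.79 lat 0.04 z 11.02 | open 40.5 mm yaw -16.05 zax [ 0.003 -0.001 -1.   ]
t 10.30 s -102.8 lat -2.9 z 106.0 | F along -1.06 lat 0.72 z 10.63 | open 40.6 mm yaw -16.04 zax [ 0.003 -0.001 -1.   ]
```

View pics/c3.png

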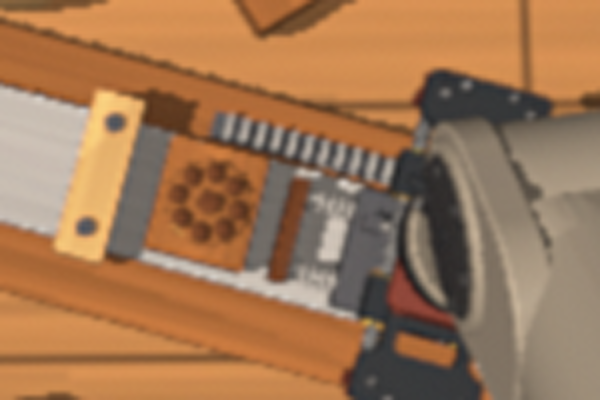

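The top crop shows the pad about 15 mm short of the blank, and the blank about 17 mm short of the cleat. I continue, slowing down.

```bash
python3 -m jog '[[[255,0,-0.002,0,0,0,0],[255,0,-0.003,0,0,0,0],[255,0,-0.003,0,0,0,0],[255,0,-0.003,0,0,0,0],[255,0,-0.002,0,0,0,0],[255,0,-0.002,0,0,0,0],[255,0,-0.002,0,0,0,0],[255,0,-0.002,0,0,0,0],[255,0,-0.002,0,0,0,0],[255,0,0,0,0,0,0],[255,0,0,0,0,0,0],[255,0,0,0,0,0,0]]]'; python3 -c "
from h import *
rep()"; python3 -m jog '[[[255,0,-0.002,0,0,0,0],[255,0,-0.002,0,0,0,0],[255,0,-0.002,0,0,0,0],[255,0,-0.001,0,0,0,0],[255,0,0,0,0,0,0],[255,0,0,0,0,0,0],[255,0,0,0,0,0,0]]]';python3 -c "
from h import *
rep()"
```

```text
t: 11.3
tool_pos: [0.4791, -0.0868, 0.106]
tcp_rot: [[0.961, -0.276, 0.003], [-0.276, -0.961, -0.001], [0.003, 0.0, -1.0]]
contact_force: [1.1, -0.5, 10.1]
opening: 0.462
t 11.30 s -81.8 lat -2.9 z 106.0 | F along -0.20 lat 1.20 z 10.10 | open 40.7 mm yaw -16.04 zax [ 0.003 -0.001 -1.   ]
t: 11.88
tool_pos: [0.4811, -0.08, 0.106]
tcp_rot: [[0.961, -0.276, 0.003], [-0.276, -0.961, -0.001], [0.003, 0.0, -1.0]]
contact_force: [0.2, -0.3, 10.0]
opening: 0.458
t 11.88 s -74.7 lat -2.9 z 106.0 | F along -0.28 lat 0.25 z 9.99 | open 40.3 mm yaw -16.04 zax [ 0.003 -0.001 -1.   ]
```

```bash
for i in 1; do python3 -m jog '[[[255,0,-0.0015,0,0,0,0],[255,0,-0.0015,0,0,0,0],[255,0,-0.0015,0,0,0,0],[255,0,-0.0015,0,0,0,0],[255,0,0,0,0,0,0],[255,0,0,0,0,0,0],[255,0,0,0,0,0,0]]]' >/dev/null;python3 -c "
from h import *
rep()"; done; python3 -m jog '[[[255,0,-0.0015,0,0,0,0],[255,0,-0.0015,0,0,0,0],[255,0,-0.0015,0,0,0,0],[255,0,-0.0015,0,0,0,0],[255,0,0,0,0,0,0],[255,0,0,0,0,0,0],[255,0,0,0,0,0,0]]]' >/dev/null;python3 -c "
from h import *
rep()"
```

```text
t 12.47 s -68.8 lat -2.9 z 106.0 | F along -0.49 lat 1.25 z 10.97 | open 40.5 mm yaw -16.04 zax [ 0.003 -0.001 -1.   ]
t 13.05 s -64.0 lat -2.9 z 106.0 | F along -4.98 lat 0.07 z 13.06 | open 40.3 mm yaw -16.08 zax [ 0.002 -0.002 -1.   ]
```

```bash
python3 -m jog '[[[255,0,-0.0015,0,0,0,0],[255,0,-0.0015,0,0,0,0],[255,0,-0.0015,0,0,0,0],[255,0,-0.0015,0,0,0,0],[255,0,-0.0015,0,0,0,0],[255,0,-0.0015,0,0,0,0],[255,0,-0.0015,0,0,0,0],[255,0,-0.0015,0,0,0,0],[255,0,0,0,0,0,0],[255,0,0,0,0,0,0],[255,0,0,0,0,0,0],[255,0,0,0,0,0,0]]]' >/dev/null;python3 - <<'E'
from h import *
rep()
a=shot('top');rep();shot('side');rep()
t=cv2.resize(a['color'][220:320,310:460],(600,400),interpolation=2)
cv2.imwrite('pics/c4.png',t)
E
```

```text
t 14.05 s -53.4 lat -2.9 z 106.0 | F along -8.61 lat 0.58 z 13.52 | open 40.7 mm yaw -16.13 zax [ 0.001 -0.004 -1.   ]
t 14.10 s -53.4 lat -2.9 z 106.0 | F along -8.62 lat 0.22 z 13.40 | open 40.5 mm yaw -16.13 zax [ 0.001 -0.004 -1.   ]
t 14.15 s -53.4 lat -2.9 z 106.0 | F along -8.51 lat 1.17 z 13.08 | open 40.8 mm yaw -16.13 zax [ 0.001 -0.004 -1.   ]
```

View pics/c4.png

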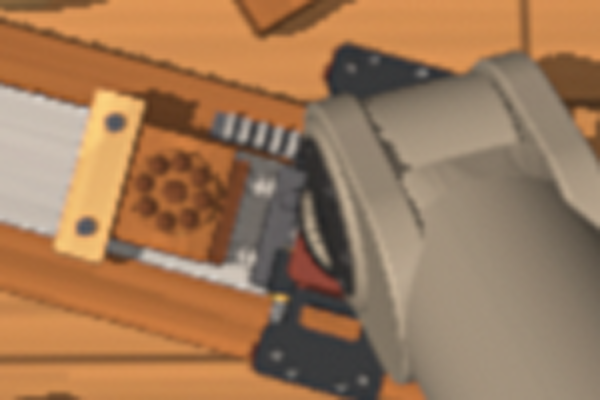

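The blank is flush against the cleat, with the pad pressed in to about 13 mm (8.6 N). It needs about 5 mm more.

```bash
python3 -m jog '[[[255,0,-0.001,0,0,0,0],[255,0,-0.001,0,0,0,0],[255,0,-0.001,0,0,0,0],[255,0,-0.001,0,0,0,0],[255,0,-0.001,0,0,0,0],[255,0,-0.0005,0,0,0,0],[255,0,0,0,0,0,0],[255,0,0,0,0,0,0],[255,0,0,0,0,0,0],[255,0,0,0,0,0,0],[255,0,0,0,0,0,0]]]' >/dev/null;python3 - <<'E'
from h import *
rep();shot('top');rep();shot('side');rep()
E
```

```text
t 15.07 s -48.5 lat -2.9 z 106.0 | F along -9.96 lat 0.14 z 13.45 | open 40.6 mm yaw -16.14 zax [ 0.001 -0.005 -1.   ]
t 15.12 s -48.5 lat -2.9 z 106.0 | F along -10.37 lat 0.82 z 15.00 | open 40.5 mm yaw -16.15 zax [ 0.001 -0.005 -1.   ]
t 15.17 s -48.5 lat -2.9 z 106.0 | F along -9.88 lat 1.40 z 13.97 | open 40.5 mm yaw -16.15 zax [ 0.001 -0.004 -1.   ]
```

About 10.1 N and 18 mm in, at rest: release.

```bash
python3 -m jog '[[[0,0,0,0,0,0,0],[0,0.002,0,0,0,0,0],[0,0.003,0,0,0,0,0],[0,0.002,0,0,0,0,0],[0,0,0,0,0,0,0],[0,0,0,0,0,0,0],[0,0,0,0,0,0,0],[0,0,0,0,0,0,0],[0,0,0,0,0,0,0]]]' >/dev/null;python3 - <<'E'
from h import *
rep();a=shot('top');b=shot('side');rep()
for c,im in(('top',a),('side',b)):
  for n,z in(('pad_rest',.046),('lever_top',.132),('handle',.109)):
    for q in place_of(c,n)[:1]:
        X=at_z(im,q['point'],z)[:2]-c0;print(c,n,q['confidence'],X@d*1e3,X@x*1e3)
s=cv2.resize(b['color'][170:280,300:410],(500,500),interpolation=2)
cv2.imwrite('pics/c5.png',s)
E
```

```text
t 15.92 s -45.0 lat 2.3 z 104.6 | F along 0.27 lat 0.34 z -0.05 | open 88.0 mm yaw -15.98 zax [-0.  0. -1.]
t 16.02 s -45.1 lat 2.5 z 104.6 | F along 0.32 lat 0.21 z -0.88 | open 88.1 mm yaw -16.0 zax [-0.  0. -1.]
top pad_rest 0.53 10.511953604067577 2.83992559720057
top handle 0.55 -62.64855300504446 -5.024937969032502
side pad_rest 0.74 20.087273328888568 -6.3033984407077215
side lever_top 0.71 -59.1092945238649 27.45523724280847
side handle 0.81 -69.84633316929396 -0.40340356131926036
```

View pics/c5.png

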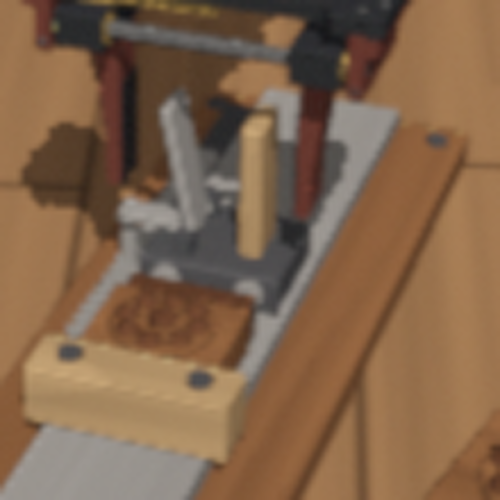

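The lever leans out again, with both fingers clear of lever (180) and post (258). I lift straight up.

```bash
python3 -m jog '[[[0,0.0015,0,0,0,0,0],[0,0,0,-0.01,0,0,0],[0,0,0,-0.015,0,0,0],[0,0,0,-0.02,0,0,0],[0,0,0,-0.025,0,0,0],[0,0,0,-0.03,0,0,0],[0,0,0.03,-0.03,0,0,0],[0,0,0.03,-0.02,0,0,0],[0,0,0.04,0,0,0,0],[0,0,0.04,0,0,0,0],[0,0,0.04,0,0,0,0],[0,0,0.03,0,0,0,0]]]' >/dev/null;python3 - <<'E'
from h import *
rep();a=shot('top');b=shot('side')
for c,im in(('top',a),('side',b)):
  for n,z in(('pad_rest',.046),('lever_top',.132),('handle',.109),('jaw',.034),('blank',.034)):
    for q in place_of(c,n)[:3 if n=='blank' else 1]:
        X=at_z(im,q['point'],z)[:2]-c0;print(c,n,round(q['confidence'],2),X@d*1e3,X@x*1e3)
t=cv2.resize(a['color'][225:315,310:445],(720,480),interpolation=2)
cv2.imwrite('pics/c6.png',t)
o=cv2.imread('pics/side0.png')
cv2.imwrite('pics/c7.png',np.hstack([cv2.resize(o[155:225,325:405],(400,350),interpolation=2),cv2.resize(b['color'][180:250,300:380],(400,350),interpolation=2)]))
E
```

```text
t 17.32 s -258.2 lat 3.7 z 255.3 | F along 0.37 lat -0.24 z 0.35 | open 88.0 mm yaw -16.15 zax [ 0.001 -0.001 -1.   ]
top pad_rest 0.69 8.72533644261378 3.5875463600811295
top lever_top 0.65 -66.33782010025254 27.860400447159893
top handle 0.96 -65.69232865185431 -3.2380198670078277
top jaw 0.68 -42.72999834699893 -6.992369286760071
top blank 0.9 13.74024689761767 169.3190627808114
top blank 0.87 64.82763326276302 -202.12759759535035
top blank 0.57 33.79036346353512 -8.241247933418542
side pad_rest 0.63 13.878290534061957 -0.4126200192502332
side lever_top 0.67 -52.353020170333785 28.199926007138703
side handle 0.75 -68.17273591256026 4.329784807241976
side jaw 0.72 -32.45771786565852 1.3626476680140214
side blank 0.92 38.556343938703336 5.853068052674807
side blank 0.79 55.808721015296086 152.45766860921714
side blank 0.56 87.78003273145471 -200.2215910934056
```

View pics/c6.png

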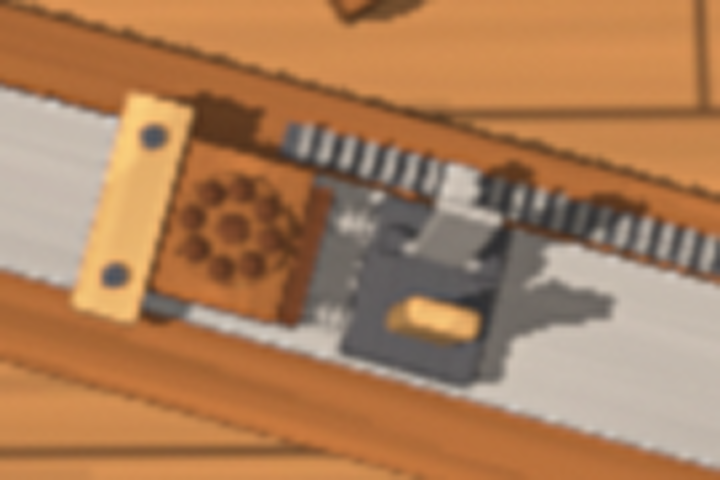

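View pics/c7.png

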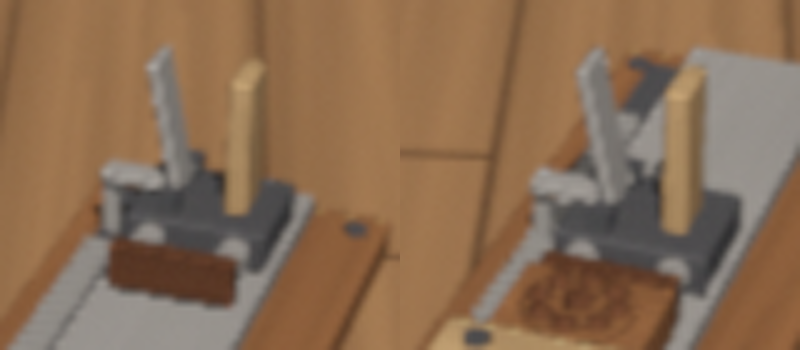

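Jaw, lever and blank look right. The lever-to-post spread in the side view is 98 px, matching the rest-state spread scaled for distance. The pad is still compressed and the blank is flush with the cleat. I hand in.

```bash
python3 -c "
from h import *
rep();print(r.sign_off())"
```

```text
t 17.92 s -253.8 lat 4.3 z 254.2 | F along 0.51 lat -0.54 z -0.11 | open 87.9 mm yaw -15.92 zax [ 0.  0. -1.]
the job is handed in; nothing more can be done
None
```

The blank is clamped and the job was handed in at about 18 s; no verdict was reported.

**What I did:** I squeezed the lever home (opening 40.6 mm against the 41 mm expected). With it squeezed, I slid the jaw about 150 mm until the pad pushed the blank against the cleat. I let go with the jaw at rest at about 10.1 N, the pad roughly 18 mm in, then withdrew.

**Last checks:**
- **Lever:** it leans out as it did at rest. The lever-to-post spread was 98 px, and the starting spread scaled for distance gives about 98 px, so the tooth is down in a notch.
- **Blank:** it looks flat and flush with the cleat.
- **Gripper:** it is clear of everything, and the wrist force is about 0.
- **Mallet, tin, gouge:** the arm never went near them, but I did not measure their positions again at the end.

**Disagreement:** the remaining spring travel could only be estimated from images. One estimate was about 8 mm (6.8 N). The network's handle position gave about 3 mm (5 N). Both are within the 3 to 14 N limit, but the final force was not measured directly.

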